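# Lean the tablet against the angle plate

## Robot

A 6-joint arm with a two-finger parallel gripper is mounted at the origin on the work surface; the furniture and walls round the work are solid. World frame = base frame: x ahead of the robot, y to its left, z up, the work surface at z = 0. Lengths are in m, angles in degrees, forces in N, time in s.
With the tool pointing down it reaches from about 0.4 to 0.825 m from the base axis. Payload 7 kg.
Tool frame: the origin (TCP) lies on the centre line of the jaws, within the pads' length; the fingertips stand 22 mm ahead of it and the grasp point (between the pads) lies 3 mm ahead of it; z points along the fingers, y is the line along which they close (so a half turn about z gives the same grasp; the last joint's range is limited). The gripper opens to 88 mm and grips with 3 to 60 N. Pads are 19 mm wide; open, the fingers measure 130 mm over their backs; the gripper's body (78 mm by 193 mm) begins 47 mm behind the grasp point.
Start: joints at [81.538, 20.546, 0.682, 0, -70.136, -16.507], TCP at [0.285, 0.612, 0.249] pointing down, gripper open.
Joint ranges: [-176.03, 176.03], [-82.01, 121.73], [-58.28, 71.71], [-173.87, 95.51], [-174.79, -0.11], [-173.66, 173.66]. Speed limits (degrees/s): [136.94, 136.94, 172.46, 180, 180, 180].

## Interface

Orientations are given as [roll, pitch, yaw] about the fixed x, y, z axes, in that order (R = Rz(yaw) Ry(pitch) Rx(roll)).
In Python, from plant import get_state, cams, r gives the robot as it stands.
- The arm moves only by the tool apply_moves, never from a script. Its argument "targets" is a list of rows, each an object with "dp": the shift along the world's x, y, z in m, a list of three; "yaw": the turn about the world's z in degrees. In form: [{"dp": [x, y, z], "yaw": yaw}, ...]. A call has 1 to 20 rows; each row is the pose to reach, as a shift and turn from the pose commanded when the call began; what a row does not reach only later rows make up. A row lasts 1/12 s, in which the tool goes at most 41.7 mm and 7.16 degrees, less where a joint would pass 70% of its speed; a pose out of reach is approached as far as the arm can. A call with a gripper value outside its range is refused whole. "grip" is the gripper command: -1 is fully open, 1 is shut, values between are in proportion, set as the call begins (left out, the last holds). The fingers move at their own pace and stop on an object; "squeeze" is the grip in N (left out, the last holds). Time passes only in rows, so rows that repeat a pose let the fingers close. It gives the time, the measured TCP pose, the force, the opening and the grip force at its end, in the units of the state.
- get_state(): the state, without advancing time (a new reading comes with each control period).
- cams.capture(name): name is "scene" or "side" or "wrist"; returns a dict with "image" (400x640x3 uint8, red, green, blue), "range_z" (400x640 float32, m along the optical axis (not along the pixel's ray), 0 where there is no reading), "fx", "fy", "cx", "cy" (pixels), "R" (3x3) and "t" (3): a world point X has camera coordinates R X + t; the wrist camera has in their place "T_tool_cam" (4x4, takes a point from camera to tool coordinates, whose origin is the TCP and whose axes are the flange's). Camera axes: x right, y down, z forward; pixel columns grow to the right and rows downward; lengths in m; the calibration is good to about 2 mm. A picture is of the moment at which its call begins: read the wrist's pose just before it.
- r.close_job(): hands the job in; it is judged then, once.
The state is a dict: "time_s": time; "joints": joint angles; "qd": joint speeds; "joint_torque": joint torques, N m; "tcp_pos": TCP position; "eef_rot": TCP orientation; "contact_force": force on the tool from outside, world axes, zero at the start; "moment": the same for the moment, N m; "gripper_width": finger opening in m; "gripper_force": force on a finger pad.
Only numpy, scipy, OpenCV 4.12 (cv2) and the standard library are available. Lean on these libraries where they do the work, as an engineer would, in place of code of your own. Each camera call takes 0.05 s, during which the arm holds its last target. There are 200 camera calls.

## Task

Lift the tablet out of the two-slot stand and lean it against the front of the iron angle plate so that it can be read: bottom edge on the bench, squarely in the middle of the front face, dark screen facing out, tilted back about 20 degrees with its back resting on the plate's top edge. Let go of it there, and leave the short steel blank in the other slot alone.

Things in the scene. Friction and masses are not known exactly. Their poses are not given: they have to be found in the camera images.
- tablet_center (a point): Centre of the tablet, a rigid slab 10 mm thick (its x), 110 mm wide (its y) and 180 mm tall (its z), about 0.4 kg; this point lies half-way up, 90 mm above the bottom edge. The dark screen is on its -x face, the grey back on its +x face; z points to the top edge. It starts upright in one slot of the stand (either the front or the rear one), screen facing the robot, and stands 65 mm taller than the blank; grip it across its thickness at the middle of the top edge.
- tablet_foot (a point): Middle of the tablet's bottom edge, half-way through its thickness, same axes as the tablet's centre; 12 mm above the bench at the start (slot floor).
- angle_plate: Cast-iron angle plate, fixed to the bench: an upright plate 100 mm wide (y), 100 mm tall and 14 mm thick, on a base that runs back behind it, 56 mm deep in all. The origin is at bench level at the middle of the foot of its flat front face; x points back into the plate (the front face looks to -x, roughly to the robot), y along the face, z up. Its top edge is 100 mm above the bench, rounded by 2 mm.
- stand: Aluminium stand, fixed, 104 mm deep (x), 100 mm wide (y), 40 mm tall, origin under its centre; two slots across it along y, open at both ends, centred at x = -25 and +25 mm, 14 mm wide, with floors 12 mm above the bench. Lift straight up out of a slot by 30 mm or more to clear it.
- blank_center (a point): Centre of the bystander: a plain steel blank with two dark bolt holes near its top, 8 mm thick (x), 90 mm wide (y), 115 mm tall (z), upright in the other slot. It must stay there.

How it is judged:
By the outcome, as a careful person would: the job done as asked, in the order asked, and still so for the second after the job is handed in, with the robot touching nothing.
It also fails if it takes over 35 s, if anything falls off the work surface, if the arm or the gripper's body presses on something with over 40 N, if the wrist force passes 120 N, or if a joint passes its speed limit or range.

## Working session

There is one attempt and no reset: what is moved stays moved. The work goes in short steps, Python scripts to look and compute and a tool call to move; the robot and the scene stay as the last step left them, time stands still between calls to the robot, and variables do not carry over. Pictures are saved under pics/ and viewed, at most 10 in all, crops included, and the job is handed in when it is done.

Besides the shell and the picture viewer there is one more tool, called after "Call:" as name(argument=value, ...), one argument or row to a line, values as JSON. apply_moves: Moves the arm, as the interface text tells. Its arguments: {"type":"object","properties":{"targets":{"type":"array","items":{"type":"object","properties":{"dp":{"type":"array","items":{"type":"number"}},"yaw":{"type":"number"}}}},"grip":{"type":"number"},"squeeze":{"type":"number"}},"required":["targets"]}

```bash
ls; mkdir -p pics
cat > h.py <<'E'
import numpy as np, cv2
from plant import get_state, cams, r
def cap(n):
    c=cams.capture(n); return c
def pts(c):
    z=c["range_z"]; v,u=np.mgrid[:z.shape[0],:z.shape[1]]
    P=np.stack([(u-c["cx"])/c["fx"]*z,(v-c["cy"])/c["fy"]*z,z],-1)
    W=(P-c["t"])@c["R"]  # R^T (P-t)
    W[z==0]=np.nan
    return W
def save(c,n): cv2.imwrite("pics/"+n,c["image"][:,:,::-1])
E
python3 - <<'E'
from h import *
s=get_state(); print(s)
for n in ("scene","side"):
    c=cap(n); save(c,n+"0.png"); np.savez("/tmp/"+n,**{k:c[k] for k in c}); print(n,c["R"],c["t"],c["fx"])
    print((c["range_z"]>0).mean())
a=cv2.imread("pics/scene0.png")
E
```

```text
pics
{'time_s': 0.0, 'joints': array([ 8.15392422e+01,  2.05913758e+01,  6.33641323e-01, -1.91795360e-02,
       -7.01368852e+01, -1.65072709e+01]), 'qd': array([-0.00746752,  0.0315046 , -0.04367593, -0.01453276,  0.01063599,
        0.05870795]), 'joint_torque': array([-3.92526545e-04, -5.82717705e+01,  2.93058264e+01,  6.99741304e+00,
        6.99909084e-03, -1.47222440e-04]), 'tcp_pos': array([0.28475665, 0.61148974, 0.24762529]), 'eef_rot': array([ 1.79904157e+02, -9.60057190e-03, -2.49745522e+01]), 'contact_force': array([ 1.00978115, -0.33204252, -0.10468324]), 'moment': array([ 0.02360594, -0.01659099, -0.03923105]), 'gripper_force': 0.0, 'gripper_width': 0.08762201072904711}
scene [[ 0.52611792 -0.85029885 -0.01384923]
 [-0.49388376 -0.29224943 -0.81894389]
 [ 0.69229962  0.43770096 -0.57370646]] [-0.38993824  0.21246919  0.72139179] 367.41685224110097
0.98909375
side [[ 0.91519883 -0.40262719 -0.01739114]
 [-0.29041478 -0.62898353 -0.72113728]
 [ 0.27941074  0.66503463 -0.69257388]] [-0.45286494  0.03921305  0.93785942] 452.4626069085653
0.9961015625
```

View pics/scene0.png

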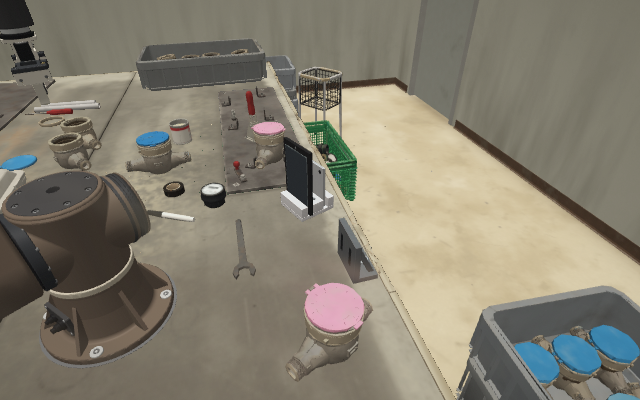

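View pics/side0.png

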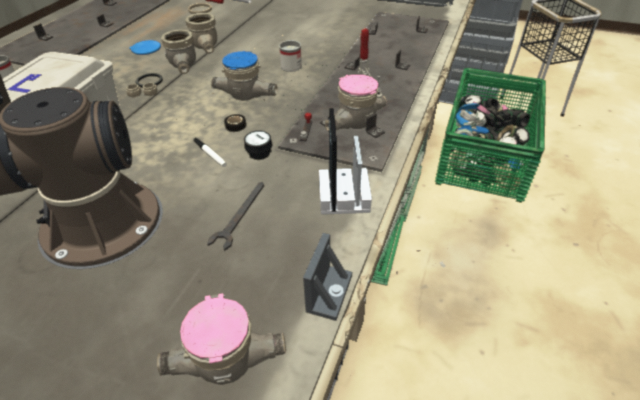

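The tablet (scene ≈(297,175), side ≈(333,160)) is in the front slot and the blank is behind it. The angle plate is at scene ≈(350,250), side ≈(325,278). Next I'll measure these from the depth images.

```bash
cat > m.py <<'E'
from h import *
def near(W,box):
    (x0,x1),(y0,y1),(z0,z1)=box
    return (W[...,0]>x0)&(W[...,0]<x1)&(W[...,1]>y0)&(W[...,1]<y1)&(W[...,2]>z0)&(W[...,2]<z1)
E
python3 - <<'E'
from m import *
for n,pp in (("scene",[(297,175),(297,205),(290,140),(310,150),(348,245),(338,222),(372,275),(320,172),(240,250)]),("side",[(333,160),(360,180),(330,112),(315,275),(325,238),(336,292),(340,205),(258,145)])):
    c=dict(np.load(f"/tmp/{n}.npz")); W=pts(c)
    for u,v in pp: print(n,u,v,W[v,u].round(3),c["image"][v,u])
E
```

```text
scene 297 175 [ 0.457 -0.138  0.111] [38 42 45]
scene 297 205 [ 0.431 -0.152  0.04 ] [225 227 228]
scene 290 140 [ 0.475 -0.109  0.192] [41 41 42]
scene 310 150 [0.768 0.019 0.001] [196 190 169]
scene 348 245 [ 0.325 -0.349  0.077] [65 65 63]
scene 338 222 [ 0.468 -0.251  0.   ] [161 155 139]
scene 372 275 [ 0.333 -0.404  0.013] [127 120 114]
scene 320 172 [ 0.496 -0.182  0.113] [27 27 28]
scene 240 250 [ 0.254 -0.111  0.007] [111 105  94]
side 333 160 [ 0.443 -0.186  0.147] [19 21 20]
side 360 180 [ 0.499 -0.192  0.083] [147 152 153]
side 330 112 [ 0.477 -0.099  0.19 ] [40 40 39]
side 315 275 [ 0.326 -0.37   0.085] [73 76 74]
side 325 238 [ 0.368 -0.315  0.098] [109 116 119]
side 336 292 [ 0.362 -0.374  0.022] [147 153 154]
side 340 205 [ 0.459 -0.186  0.025] [122 119 117]
side 258 145 [0.363 0.051 0.047] [116 119 115]
```

Run:
```python
from m import *
C={n:dict(np.load(f"/tmp/{n}.npz")) for n in ("scene","side")}
def rect(P):
    (c,s,a)=cv2.minAreaRect((P[:,:2]*1000).astype(np.float32)); return np.round(c,1),np.round(s,1),round(a,2)
def ransac(P,it=800,tol=.002,seed=0):
    rng=np.random.default_rng(seed);best=None
    for _ in range(it):
        q=P[rng.choice(len(P),3,False)];n=np.cross(q[1]-q[0],q[2]-q[0]);l=np.linalg.norm(n)
        if l<1e-6: continue
        n/=l
        if abs(n[2])>.1: continue
        m=abs((P-q[0])@n)<tol
        if best is None or m.sum()>best.sum(): best=m
    Q=P[best];m=Q.mean(0);n=np.linalg.svd(Q-m,full_matrices=False)[2][2]
    return n,m,Q
for n,c in C.items():
    W=pts(c)
    for name,box in (("tablet",((.40,.52),(-.24,-.06),(.06,.185))),("plate",((.26,.42),(-.44,-.27),(.03,.09)))):
        P=W[near(W,box)]
        nn,m,Q=ransac(P); t=np.cross([0,0,1],nn); s=(Q-m)@t
        print(n,name,len(P),len(Q),"normal",nn.round(3),"yaw",np.degrees(np.arctan2(nn[1],nn[0])).round(2),"mean",m.round(4),"extent",s.min().round(4),s.max().round(4),"mid",(m+t*(s.min()+s.max())/2).round(4), "z",Q[:,2].min().round(3),Q[:,2].max().round(3))
    for name,box in (("tabtop",((.40,.52),(-.24,-.06),(.186,.197))),("platetop",((.26,.42),(-.44,-.27),(.097,.104))),("stand top",((.38,.58),(-.28,-.06),(.037,.044)))):
        P=W[near(W,box)]
        if len(P)>4: print(n,name,len(P),rect(P))
```

```text
scene tablet 1500 1059 normal [-0.928  0.373  0.004] yaw 158.12 mean [ 0.457  -0.1388  0.1254] extent -0.0608 0.0524 mid [ 0.4585 -0.1349  0.1254] z 0.06 0.185
scene plate 594 414 normal [ 0.741 -0.671 -0.004] yaw -42.14 mean [ 0.3298 -0.3438  0.061 ] extent -0.0445 0.0553 mid [ 0.3334 -0.3398  0.061 ] z 0.03 0.09
scene tabtop 144 (array([ 463.3, -136.3]), array([111.9,  11.3]), 67.65)
scene platetop 232 (array([ 339., -343.]), array([99.7, 14.2]), 48.05)
scene stand top 396 (array([ 484.2, -143.3]), array([110.6, 104.7]), 72.21)
side tablet 707 318 normal [ 0.123  0.992 -0.   ] yaw 82.96 mean [ 0.4591 -0.1876  0.1149] extent -0.0413 0.0199 mid [ 0.4697 -0.1889  0.1149] z 0.06 0.185
side plate 904 384 normal [-0.733  0.68   0.011] yaw 137.13 mean [ 0.3409 -0.3526  0.0634] extent -0.0531 0.0438 mid [ 0.3441 -0.3492  0.0634] z 0.031 0.09
side tabtop 190 (array([ 464.2, -136.5]), array([109.8,  10.1]), 67.89)
side platetop 392 (array([ 340.3, -343.4]), array([101. ,  14.2]), 48.39)
side stand top 1036 (array([ 486.5, -148. ]), array([108.1, 103.6]), 67.94)
```

Call:
apply_moves(
  targets=[
    {"dp": [0.165,-0.372,0.04],"yaw": -44},
    {"dp": [0.165,-0.372,0.04],"yaw": -44},
    {"dp": [0.165,-0.372,0.04],"yaw": -44},
    {"dp": [0.165,-0.372,0.04],"yaw": -44},
    {"dp": [0.165,-0.372,0.04],"yaw": -44},
    {"dp": [0.165,-0.372,0.04],"yaw": -44},
    {"dp": [0.165,-0.372,0.04],"yaw": -44},
    {"dp": [0.165,-0.372,0.04],"yaw": -44},
    {"dp": [0.165,-0.372,0.04],"yaw": -44},
    {"dp": [0.165,-0.372,0.04],"yaw": -44},
    {"dp": [0.179,-0.748,0.04],"yaw": -87},
    {"dp": [0.179,-0.748,0.04],"yaw": -87},
    {"dp": [0.179,-0.748,0.04],"yaw": -87},
    {"dp": [0.179,-0.748,0.04],"yaw": -87},
    {"dp": [0.179,-0.748,0.04],"yaw": -87},
    {"dp": [0.179,-0.748,0.04],"yaw": -87},
    {"dp": [0.179,-0.748,0.04],"yaw": -87},
    {"dp": [0.179,-0.748,0.04],"yaw": -87},
    {"dp": [0.179,-0.748,0.04],"yaw": -87},
    {"dp": [0.179,-0.748,0.04],"yaw": -87},
  ],
  grip=-1,
  squeeze=25,
)

```text
time_s: 1.77
tcp_pos: [0.463, -0.1416, 0.2881]
eef_rot: [180.0, -0.1, -112.3]
contact_force: [1.0, 1.8, 0.4]
gripper_width: 0.0876
gripper_force: 0.0
```

Call:
apply_moves(
  targets=[
    {"dp": [0,0,0],"yaw": 0},
    {"dp": [0,0,0],"yaw": 0},
    {"dp": [0,0,0],"yaw": 0},
    {"dp": [0,0,0],"yaw": 0},
  ],
)

```text
time_s: 2.1
tcp_pos: [0.4641, -0.1349, 0.2886]
eef_rot: [-180.0, 0.0, -111.9]
contact_force: [0.3, -0.3, 1.0]
gripper_width: 0.0878
gripper_force: 0.0
```

```bash
cat >> m.py <<'E'
from scipy.spatial.transform import Rotation as Ro
def wrist():
    s=get_state(); c=cams.capture("wrist"); T=np.eye(4); T[:3,:3]=Ro.from_euler("xyz",s["eef_rot"],degrees=True).as_matrix(); T[:3,3]=s["tcp_pos"]
    M=np.linalg.inv(T@c["T_tool_cam"]); c["R"]=M[:3,:3]; c["t"]=M[:3,3]; return s,c
def rect(P):
    (c,s,a)=cv2.minAreaRect((P[:,:2]*1000).astype(np.float32)); return np.round(c,1),np.round(s,1),round(a,2)
E
python3 - <<'E'
from m import *
s,c=wrist(); save(c,"w1.png"); W=pts(c); print(s["time_s"],s["tcp_pos"],s["eef_rot"],s["joints"])
for z0,z1 in ((.183,.2),(.12,.135),(.036,.046),(.094,.106)):
    P=W[near(W,((.25,.56),(-.44,-.04),(z0,z1)))]; print(z0,len(P), rect(P) if len(P)>4 else "")
E
```

```text
2.1 [ 0.46408918 -0.13490321  0.28859013] [-1.79997025e+02  1.21517767e-02 -1.11854313e+02] [ 7.16611621e+00  6.59148759e-01 -1.89648587e+01 -9.74963852e-03
 -7.03674963e+01 -2.90171541e+01]
0.183 2134 (array([ 461.5, -139.2]), array([102.6,  10.7]), 67.86)
0.12 1043 (array([ 497.4, -162.7]), array([117. ,  45.4]), 41.75)
0.036 4995 (array([ 485.3, -147.1]), array([104.2, 104.1]), 68.22)
0.094 188 (array([ 496.4, -163.7]), array([113.4,  44.4]), 42.56)
```

Call:
apply_moves(
  targets=[
    {"dp": [-0.001,-0.001,-0.03],"yaw": 0},
    {"dp": [-0.001,-0.001,-0.06],"yaw": 0},
    {"dp": [-0.001,-0.001,-0.085],"yaw": 0},
    {"dp": [-0.001,-0.001,-0.1],"yaw": 0},
    {"dp": [-0.001,-0.001,-0.107],"yaw": 0},
    {"dp": [-0.001,-0.001,-0.107],"yaw": 0},
    {"dp": [-0.001,-0.001,-0.107],"yaw": 0},
    {"dp": [-0.001,-0.001,-0.107],"yaw": 0},
  ],
)

```text
time_s: 2.82
tcp_pos: [0.4639, -0.1368, 0.1828]
eef_rot: [-179.9, 0.0, -111.9]
contact_force: [0.5, -0.7, 0.2]
gripper_width: 0.0882
gripper_force: 0.0
```

Call:
apply_moves(
  targets=[
    {"dp": [0,0,0],"yaw": 0},
    {"dp": [0,0,0],"yaw": 0},
    {"dp": [0,0,0],"yaw": 0},
    {"dp": [0,0,0],"yaw": 0},
    {"dp": [0,0,0],"yaw": 0},
    {"dp": [0,0,0],"yaw": 0},
    {"dp": [0,0,0],"yaw": 0},
    {"dp": [0,0,0],"yaw": 0},
    {"dp": [0,0,0],"yaw": 0},
    {"dp": [0,0,0],"yaw": 0},
  ],
  grip=1,
  squeeze=25,
)

```text
time_s: 3.65
tcp_pos: [0.4629, -0.1371, 0.1815]
eef_rot: [180.0, -0.0, -112.0]
contact_force: [-0.2, 0.0, -0.1]
gripper_width: 0.0268
gripper_force: 0.0
```

Still closing; I'll wait, then lift.

Call:
apply_moves(
  targets=[
    {"dp": [0,0,0],"yaw": 0},
    {"dp": [0,0,0],"yaw": 0},
    {"dp": [0,0,0],"yaw": 0},
    {"dp": [0,0,0],"yaw": 0},
    {"dp": [0,0,0],"yaw": 0},
  ],
)

```text
time_s: 4.07
tcp_pos: [0.4629, -0.137, 0.1815]
eef_rot: [180.0, 0.0, -112.0]
contact_force: [-0.2, 0.8, 1.4]
gripper_width: 0.0102
gripper_force: 25.0
```

Call:
apply_moves(
  targets=[
    {"dp": [0,0,0.004],"yaw": 0},
    {"dp": [0,0,0.012],"yaw": 0},
    {"dp": [0,0,0.02],"yaw": 0},
    {"dp": [0,0,0.03],"yaw": 0},
    {"dp": [0,0,0.04],"yaw": 0},
    {"dp": [0,0,0.05],"yaw": 0},
    {"dp": [0,0,0.06],"yaw": 0},
    {"dp": [0,0,0.06],"yaw": 0},
    {"dp": [0,0,0.06],"yaw": 0},
  ],
)

```text
time_s: 4.82
tcp_pos: [0.4632, -0.1371, 0.2423]
eef_rot: [-179.9, 0.1, -112.0]
contact_force: [-1.1, 0.0, -5.8]
gripper_width: 0.0098
gripper_force: 25.0
```

Run:
```python
from m import *
s=get_state(); print(s["tcp_pos"],s["gripper_width"],s["gripper_force"],s["contact_force"],s["moment"])
for n in ("scene","side"):
    c=cap(n); save(c,n+"2.png"); W=pts(c)
    m=near(W,((.40,.52),(-.24,-.06),(.09,.2)))
    P=W[near(W,((.40,.52),(-.24,-.06),(.075,.235)))]
    P=P[abs((P-[.463,-.137,0])@[.927,-.375,0])<.012]
    t=(P-[.463,-.137,0])@[.375,.927,0]; z=P[:,2]
    for a in (.085,.11,.14,.17,.2,.22):
        k=abs(z-a)<.006; q=t[k]; 
        if k.sum()>3: print(n,a,k.sum(),q.min().round(4),q.max().round(4), ((P[k]-[.463,-.137,0])@[.927,-.375,0]).mean().round(4))
a=cv2.imread("pics/side2.png")[40:260,230:450]; b=cv2.imread("pics/scene2.png")[60:280,220:440]
cv2.imwrite("pics/c2.png",cv2.resize(np.hstack([a,b]),(800,400)))
```

```text
[ 0.46322667 -0.13706125  0.24230157] 0.009772128174155388 24.99498099088669 [-1.07674427  0.01301917 -5.84782973] [ 0.02978991 -0.09439685 -0.02870666]
scene 0.085 106 -0.0553 0.0556 -0.0043
scene 0.11 111 -0.0555 0.0544 -0.0052
scene 0.14 122 -0.0558 0.0554 -0.005
scene 0.17 123 -0.0551 0.0559 -0.005
scene 0.2 135 -0.0553 0.0536 -0.005
scene 0.22 100 -0.0551 0.057 -0.0049
side 0.085 29 -0.0538 0.0354 -0.0014
side 0.11 38 -0.0539 0.0356 -0.0025
side 0.14 36 -0.0537 0.0286 -0.0027
side 0.17 44 -0.0546 0.029 -0.0024
side 0.2 44 -0.0535 0.0247 -0.0012
side 0.22 57 -0.0548 -0.0071 -0.0019
```

View pics/c2.png

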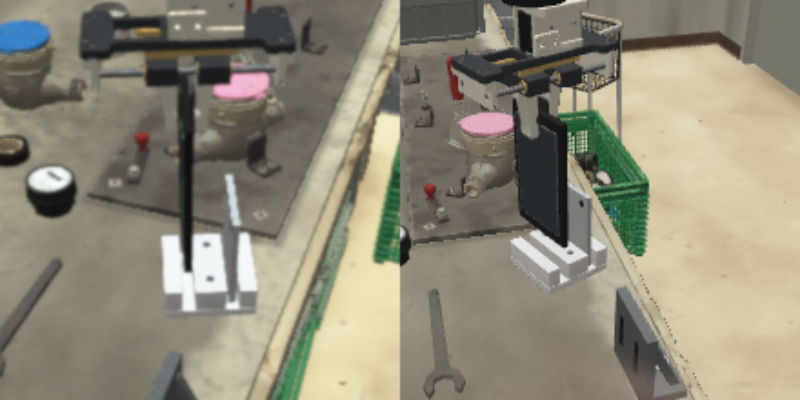

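The tablet is lifted, hanging upright and centred. The blank is still in the rear slot. Next I carry the tablet to the plate.

Call:
apply_moves(
  targets=[
    {"dp": [0,0,0.025],"yaw": 0},
    {"dp": [0,0,0.05],"yaw": 0},
    {"dp": [-0.015,-0.017,0.05],"yaw": -2},
    {"dp": [-0.035,-0.038,0.05],"yaw": -5},
    {"dp": [-0.055,-0.06,0.05],"yaw": -8},
    {"dp": [-0.075,-0.082,0.05],"yaw": -11},
    {"dp": [-0.095,-0.104,0.05],"yaw": -14},
    {"dp": [-0.115,-0.126,0.05],"yaw": -17},
    {"dp": [-0.135,-0.148,0.05],"yaw": -19},
    {"dp": [-0.15,-0.164,0.05],"yaw": -20.2},
    {"dp": [-0.159,-0.174,0.05],"yaw": -20.2},
    {"dp": [-0.159,-0.174,0.05],"yaw": -20.2},
    {"dp": [-0.159,-0.174,0.05],"yaw": -20.2},
    {"dp": [-0.159,-0.174,0.05],"yaw": -20.2},
    {"dp": [-0.159,-0.174,0.05],"yaw": -20.2},
  ],
)

```text
time_s: 6.17
tcp_pos: [0.3043, -0.3107, 0.2913]
eef_rot: [180.0, 0.0, -132.1]
contact_force: [-0.5, 0.6, -4.8]
gripper_width: 0.0101
gripper_force: 25.0
```

Run:
```python
from m import *
s=get_state(); print(s["time_s"],s["tcp_pos"],s["eef_rot"],s["gripper_width"],s["joints"].round(1))
n=np.array([.741,-.672,0]); t=np.array([.672,.741,0]); O=np.array([.3345,-.3385,0])
caps={k:cap(k) for k in ("scene","side")}; ss,w=wrist(); caps["wrist"]=w
for k,c in caps.items():
    save(c,k+"3.png"); W=pts(c); x=(W-O)@n; y=(W-O)@t; z=W[...,2]
    m=(abs(x)<.03)&(abs(y)<.07)
    k1=m&(z>.097)&(z<.103)
    P=np.stack([x[k1],y[k1]],1)
    if len(P)>5: print(k,"plate top in plate frame",len(P),rect(P), "y5-95",P[:,1].min().round(4),P[:,1].max().round(4))
    k2=m&(z>.03)&(z<.09)&(abs(x)<.006)
    if k2.sum()>5: print(k,"front face", k2.sum(), np.median(x[k2]).round(4),np.polyfit(y[k2],x[k2],1).round(4),y[k2].min().round(4),y[k2].max().round(4))
    k3=(x>-.07)&(x<-.015)&(abs(y)<.08)&(z>.11)&(z<.27)
    if k3.sum()>5:
        for a in (.13,.16,.2,.23): 
            kk=k3&(abs(z-a)<.008); 
            if kk.sum()>5: print(k,"tab",a,kk.sum(),np.median(x[kk]).round(4),np.polyfit(y[kk],x[kk],1).round(4),y[kk].min().round(4),y[kk].max().round(4))
    kz=(abs(y)<.07)&(x<-.02)&(x>-.08)&(z<.2); print(k,"minz tab", np.nanmin(np.where(kz&(z>.06),z,9)).round(4), "bench", np.median(z[kz&(z<.03)]).round(4))
```

```text
6.1667 [ 0.30428457 -0.31068177  0.29125039] [ 1.79968720e+02  1.52375082e-03 -1.32131017e+02] 0.010139747466991292 [-19.4  -4.6 -23.6  -0.  -71.  -22.7]
scene plate top in plate frame 234 (array([ 6.3, -1.1]), array([101.2,  14.6]), 89.88) y5-95 -0.0516 0.0495
scene front face 446 0.0001 [-0.0166  0.0002] -0.0528 0.0468
scene tab 0.13 112 -0.0464 [-0.0339 -0.0459] -0.0531 0.0506
scene tab 0.16 154 -0.047 [-0.0433 -0.0466] -0.0538 0.0492
scene tab 0.2 160 -0.047 [-0.0479 -0.0465] -0.0543 0.048
scene tab 0.23 178 -0.0469 [-0.0394 -0.0466] -0.0542 0.0479
scene minz tab 0.121 bench -0.0003
side plate top in plate frame 389 (array([7.7, 0.7]), array([100.6,  14.3]), 89.93) y5-95 -0.0496 0.051
side front face 64 0.0034 [-0.9051 -0.0404] -0.0503 -0.0473
side tab 0.13 193 -0.0362 [ 0.0256 -0.0366] -0.0513 0.057
side tab 0.16 244 -0.036 [ 0.0283 -0.0364] -0.0524 0.057
side tab 0.2 282 -0.036 [ 0.0267 -0.0364] -0.0525 0.059
side tab 0.23 309 -0.0359 [ 0.0246 -0.0364] -0.0523 0.0592
side minz tab 0.1204 bench -0.0019
wrist plate top in plate frame 1521 (array([ 6.1, -1. ]), array([99.4, 14.2]), 89.76) y5-95 -0.0507 0.0487
wrist front face 610 -0.0009 [-0.0077 -0.0009] -0.0508 0.047
wrist tab 0.13 11 -0.0418 [3.7451 0.1532] -0.0523 -0.0509
wrist tab 0.16 14 -0.0429 [-2.8124 -0.1898] -0.0526 -0.0509
wrist tab 0.2 24 -0.0421 [ 0.1803 -0.0327] -0.053 -0.0514
wrist tab 0.23 43 -0.0418 [ 0.2331 -0.0296] -0.0534 -0.0517
wrist minz tab 0.1271 bench -0.0004
```

Call:
apply_moves(
  targets=[
    {"dp": [-0.001,-0.0015,-0.02],"yaw": 0},
    {"dp": [-0.001,-0.0015,-0.045],"yaw": 0},
    {"dp": [-0.001,-0.0015,-0.07],"yaw": 0},
    {"dp": [-0.001,-0.0015,-0.09],"yaw": 0},
    {"dp": [-0.001,-0.0015,-0.105],"yaw": 0},
    {"dp": [-0.001,-0.0015,-0.114],"yaw": 0},
    {"dp": [-0.001,-0.0015,-0.118],"yaw": 0},
    {"dp": [-0.001,-0.0015,-0.119],"yaw": 0},
    {"dp": [-0.001,-0.0015,-0.119],"yaw": 0},
    {"dp": [-0.001,-0.0015,-0.119],"yaw": 0},
  ],
)

```text
time_s: 7.15
tcp_pos: [0.3036, -0.3129, 0.1735]
eef_rot: [-179.9, 0.0, -132.1]
contact_force: [0.1, 0.3, -4.1]
gripper_width: 0.0097
gripper_force: 25.0
```

Call:
apply_moves(
  targets=[
    {"dp": [0,0,-0.001],"yaw": 0},
    {"dp": [0,0,-0.0015],"yaw": 0},
    {"dp": [0,0,-0.002],"yaw": 0},
    {"dp": [0,0,-0.002],"yaw": 0},
  ],
)

```text
time_s: 7.48
tcp_pos: [0.303, -0.3126, 0.1707]
eef_rot: [-180.0, 0.0, -132.2]
contact_force: [-0.6, 0.6, -4.9]
gripper_width: 0.0097
gripper_force: 25.0
```

Call:
apply_moves(
  targets=[
    {"dp": [0,0,-0.0005],"yaw": 0},
    {"dp": [0,0,-0.001],"yaw": 0},
    {"dp": [0,0,-0.001],"yaw": 0},
    {"dp": [0,0,-0.001],"yaw": 0},
  ],
)

```text
time_s: 7.82
tcp_pos: [0.3033, -0.3128, 0.17]
eef_rot: [-180.0, 0.0, -132.2]
contact_force: [-0.3, 1.7, 1.6]
gripper_width: 0.01
gripper_force: 25.0
```

Call:
apply_moves(
  targets=[
    {"dp": [0,0,-0.0005],"yaw": 0},
    {"dp": [0,0,-0.0005],"yaw": 0},
    {"dp": [0,0,-0.0005],"yaw": 0},
  ],
)

```text
time_s: 8.07
tcp_pos: [0.3035, -0.3128, 0.1699]
eef_rot: [-179.9, 0.0, -132.1]
contact_force: [-0.2, 3.1, 6.2]
gripper_width: 0.0095
gripper_force: 25.0
```

Contact with the bench: the force went from -5 N to +6 N. I'll open slightly, raise 12 mm and check before leaning it.

Call:
apply_moves(
  targets=[
    {"dp": [0,0,0.0005],"yaw": 0},
    {"dp": [0,0,0.0005],"yaw": 0},
    {"dp": [0,0,0.0005],"yaw": 0},
    {"dp": [0,0,0.0005],"yaw": 0},
    {"dp": [0,0,0.0005],"yaw": 0},
    {"dp": [0,0,0.003],"yaw": 0},
    {"dp": [0,0,0.006],"yaw": 0},
    {"dp": [0,0,0.009],"yaw": 0},
    {"dp": [0,0,0.012],"yaw": 0},
    {"dp": [0,0,0.012],"yaw": 0},
    {"dp": [0,0,0.012],"yaw": 0},
  ],
  grip=0.45,
)

```text
time_s: 8.98
tcp_pos: [0.3031, -0.3127, 0.1813]
eef_rot: [-180.0, 0.0, -132.2]
contact_force: [0.3, 0.6, 0.5]
gripper_width: 0.0238
gripper_force: 0.0
```

```bash
cat > chk.py <<'E'
from m import *
import sys
s=get_state(); print(s["time_s"],s["tcp_pos"],s["gripper_width"],s["contact_force"])
n=np.array([.741,-.672,0]); t=np.array([.672,.741,0]); O=np.array([.3345,-.3385,0])
im=[]
for k in ("scene","side"):
    c=cap(k); W=pts(c); x=(W-O)@n; y=(W-O)@t; z=W[...,2]
    b=(260,170) if k=="scene" else (220,160); im.append(c["image"][b[1]:b[1]+180,b[0]:b[0]+180,::-1])
    m=(abs(y)<.07)&(x>-.07)&(x<.03)&(c["image"].max(2)<75)
    for a in (.02,.05,.08,.12,.14,.16):
        kk=m&(abs(z-a)<.006)
        if kk.sum()>5: print(k,a,kk.sum(),np.percentile(x[kk],[5,50,95]).round(4),y[kk].min().round(4),y[kk].max().round(4))
cv2.imwrite("pics/"+sys.argv[1],cv2.resize(np.hstack(im),(800,400)))
E
python3 chk.py c4.png
```

```text
8.9833 [ 0.30310635 -0.31267161  0.18134628] 0.023841093401692895 [0.30299277 0.56367461 0.46451415]
scene 0.02 43 [-0.0473 -0.0464  0.0002] -0.0545 0.0542
scene 0.05 108 [-0.0473 -0.0004  0.0267] -0.0548 0.0552
scene 0.08 175 [-0.0471 -0.0001  0.009 ] -0.0539 0.0541
scene 0.12 96 [-0.047  -0.0464 -0.0391] -0.055 0.0423
scene 0.14 80 [-0.047  -0.0463 -0.0382] -0.0553 0.0158
scene 0.16 90 [-0.0535 -0.046  -0.032 ] -0.0553 0.005
side 0.02 187 [-0.0402 -0.0352  0.0144] -0.0548 0.0515
side 0.05 251 [-0.0378 -0.0348  0.0281] -0.0542 0.0491
side 0.08 275 [-0.0386  0.0043  0.0199] -0.0534 0.0507
side 0.12 120 [-0.0414 -0.0356 -0.0349] -0.054 0.0229
side 0.14 110 [-0.0422 -0.0357 -0.035 ] -0.0535 0.0065
side 0.16 137 [-0.0536 -0.0358 -0.0346] -0.0538 0.0085
```

View pics/c4.png

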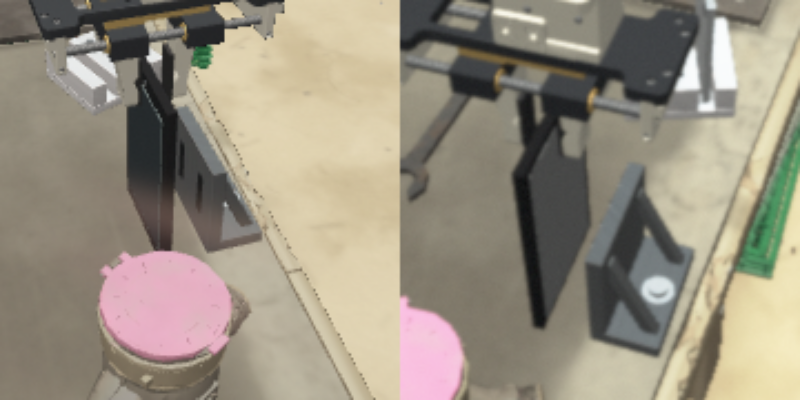

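The tablet stands upright and parallel, with its back edge about 36 mm in front of the plate face. The target is 35.8 mm. Now I lean it back with the fingers still around it.

Call:
apply_moves(
  targets=[
    {"dp": [0.0022,-0.002,0],"yaw": 0},
    {"dp": [0.0044,-0.004,0],"yaw": 0},
    {"dp": [0.0066,-0.006,0],"yaw": 0},
    {"dp": [0.0088,-0.008,0],"yaw": 0},
    {"dp": [0.011,-0.01,0],"yaw": 0},
    {"dp": [0.0132,-0.012,0],"yaw": 0},
    {"dp": [0.0154,-0.014,0],"yaw": 0},
    {"dp": [0.0176,-0.016,0],"yaw": 0},
    {"dp": [0.0198,-0.018,0],"yaw": 0},
    {"dp": [0.022,-0.02,0],"yaw": 0},
    {"dp": [0.0242,-0.022,0],"yaw": 0},
    {"dp": [0.0264,-0.024,0],"yaw": 0},
    {"dp": [0.0286,-0.026,0],"yaw": 0},
    {"dp": [0.0308,-0.028,0],"yaw": 0},
    {"dp": [0.033,-0.03,0],"yaw": 0},
    {"dp": [0.0352,-0.032,0],"yaw": 0},
    {"dp": [0.0374,-0.034,0],"yaw": 0},
    {"dp": [0.0396,-0.036,0],"yaw": 0},
    {"dp": [0.0418,-0.038,0],"yaw": 0},
    {"dp": [0.044,-0.04,0],"yaw": 0},
  ],
)

```text
time_s: 10.75
tcp_pos: [0.3471, -0.3528, 0.181]
eef_rot: [180.0, -0.0, -132.2]
contact_force: [0.7, 0.5, -0.3]
gripper_width: 0.0241
gripper_force: 0.0
```

Call:
apply_moves(
  targets=[
    {"dp": [0,0,0],"yaw": 0},
    {"dp": [0,0,0],"yaw": 0},
    {"dp": [0,0,0],"yaw": 0},
  ],
)

```text
time_s: 11.0
tcp_pos: [0.3468, -0.3525, 0.181]
eef_rot: [180.0, -0.0, -132.2]
contact_force: [0.2, -0.5, 0.2]
gripper_width: 0.0239
gripper_force: 0.0
```

```bash
python3 chk.py c5.png
```

```text
11.0 [ 0.34677467 -0.35253368  0.18098135] 0.023940470174832796 [ 0.1735053  -0.51818974  0.19468015]
scene 0.02 43 [-0.0415 -0.0391 -0.0319] -0.0548 0.0532
scene 0.05 93 [-0.0318 -0.0291  0.0262] -0.0405 0.053
scene 0.08 205 [-0.0206 -0.0177  0.0089] -0.0555 0.0533
scene 0.12 187 [-0.0064 -0.004   0.0028] -0.0553 0.052
scene 0.14 170 [0.0008 0.0032 0.0097] -0.0558 0.0528
scene 0.16 112 [0.008  0.012  0.0181] -0.0555 -0.0003
side 0.02 89 [-0.0369  0.0126  0.0145] -0.0539 0.0396
side 0.05 160 [-0.0277  0.0141  0.0284] -0.0537 0.0391
side 0.08 174 [-0.0174  0.0142  0.0205] -0.0531 0.0342
side 0.12 45 [-0.0047  0.001   0.0078] -0.0543 0.0064
side 0.14 48 [0.0023 0.0074 0.0147] -0.0533 -0.0038
side 0.16 63 [0.0052 0.0136 0.0223] -0.0539 0.0109
```

View pics/c5.png

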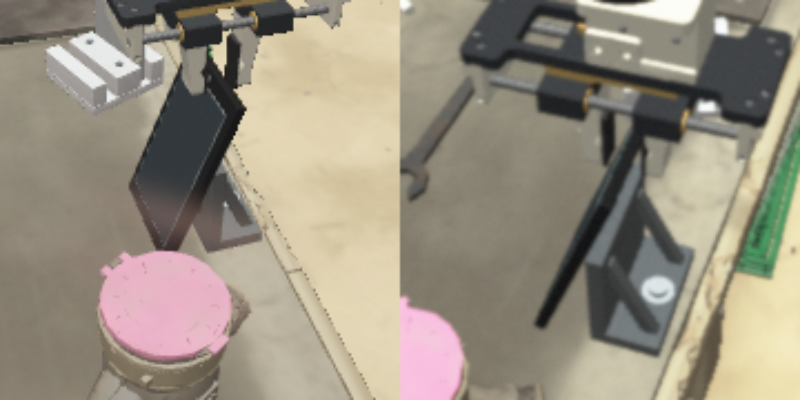

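It now leans at about 19.5° with no force on the tool, so I retreat straight up.

Call:
apply_moves(
  targets=[
    {"dp": [0,0,0.004],"yaw": 0},
    {"dp": [0,0,0.01],"yaw": 0},
    {"dp": [0,0,0.018],"yaw": 0},
    {"dp": [0,0,0.03],"yaw": 0},
    {"dp": [0,0,0.05],"yaw": 0},
    {"dp": [0,0,0.075],"yaw": 0},
    {"dp": [0,0,0.1],"yaw": 0},
    {"dp": [0,0,0.12],"yaw": 0},
    {"dp": [0,0,0.12],"yaw": 0},
    {"dp": [0,0,0.12],"yaw": 0},
    {"dp": [0,0,0.12],"yaw": 0},
  ],
)

```text
time_s: 12.02
tcp_pos: [0.3467, -0.3524, 0.3011]
eef_rot: [-180.0, 0.0, -132.2]
contact_force: [-0.0, 0.3, 0.3]
gripper_width: 0.0243
gripper_force: 0.0
```

```bash
python3 chk.py c6.png
```

```text
12.0167 [ 0.34671563 -0.35236664  0.30114859] 0.024261413531068615 [-0.04477229  0.27942254  0.32044773]
scene 0.02 55 [-0.0416 -0.0395 -0.0321] -0.0553 0.0525
scene 0.05 101 [-0.0311 -0.0287  0.0268] -0.0406 0.0543
scene 0.08 208 [-0.0205 -0.0177  0.0078] -0.0559 0.0529
scene 0.12 184 [-0.0066 -0.0039  0.0019] -0.055 0.0529
scene 0.14 190 [0.0011 0.0034 0.0093] -0.0564 0.0531
scene 0.16 181 [0.0079 0.0116 0.016 ] -0.0552 0.0559
side 0.02 91 [-0.036   0.0138  0.0146] -0.0535 0.0389
side 0.05 157 [-0.0279  0.0142  0.0284] -0.0533 0.0395
side 0.08 186 [-0.0175  0.0141  0.0203] -0.0539 0.0346
side 0.12 45 [-0.0043  0.0005  0.0075] -0.0539 0.0076
side 0.14 50 [0.0028 0.0073 0.0142] -0.0534 -0.0035
side 0.16 48 [0.0107 0.0154 0.0227] -0.0535 0.0133
```

View pics/c6.png

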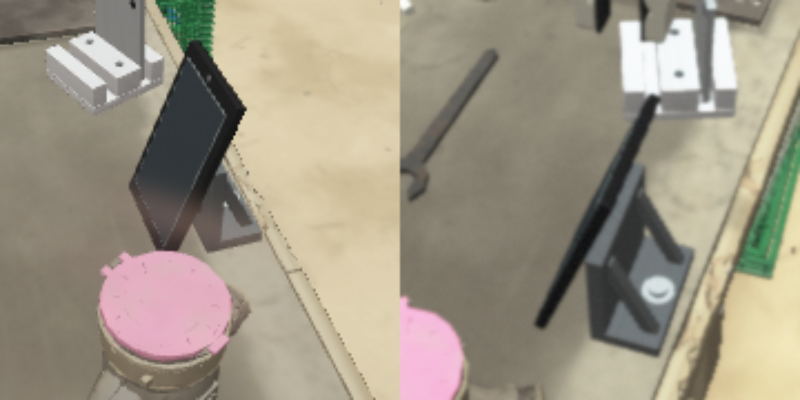

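The tablet leans stably on the plate, screen facing out and centred. The blank is still in its slot and the gripper is clear, so I'm handing in.

```bash
python3 -c "
from plant import r
print(r.close_job())"
```

```text
the job is handed in; nothing more can be done
None
```

The job is handed in at about 12 s on the robot's clock: the tablet leans about 20° back against the middle of the angle plate's front face, screen out and released, with the blank still in its slot; the hand-in returned no verdict.

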